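# Clip the storage jar in its holder and screw its lid home

## Robot

A 6-joint arm with a two-finger parallel gripper is mounted at the origin on a cart in front of the work surface, level with it; the furniture and walls round the work are solid. World frame = base frame: x ahead of the robot, y to its left, z up, the work surface at z = 0. Lengths are in m, angles in rad, forces in N, time in s.
With the tool pointing down it reaches from about 0.25 to 0.725 m from the base axis. Payload 4 kg.
Tool frame: the origin (TCP) lies between the finger pads; the fingertips stand manip.tip_reach ahead of it and the grasp point (between the pads) is the TCP (manip.tip_reach is the distance from the TCP to the fingertips, in m); z points along the fingers, y is the line along which they close (so a half turn about z gives the same grasp; the last joint's range is limited). The gripper opens to 85 mm and grips with 20 to 120 N. Pads are 22 mm wide; open, the fingers measure 114 mm over their backs; the gripper's body (76 mm by 85 mm) begins 54 mm behind the grasp point. The pads swing forward as they close: fully open they stand 13 mm farther back than shut.
Start: joints at [1.32, 0.241, 0.005, 1.335, 0, 1.571], TCP at [0.124, 0.484, 0.25] pointing down, gripper open.
Joint ranges: [-2.72, 2.72], [-1.05, 1.87], [-1.09, 1.28], [-1.99, 2.15], [-1.42, 1.44], [-3.14, 3.14]. Speed limits (rad/s): [2.79, 2.79, 3.14, 3.14, 3.14, 3.14].

## Interface

Orientations are given as a unit quaternion [w, x, y, z].
In Python, from rig import state, imaging, manip gives the robot as it stands.
- The arm moves only by the tool play_rows, never from a script. Its argument "motion" is a list of rows, each a list of 2 entries, a list of its own where there are three numbers: the shift along the tool's x, y, z in units of 40 mm (1.0 is 40 mm), then the turn about the tool's z in rad. In form: [[[tx, ty, tz], yaw], ...]. A call has 1 to 5 rows; each row is the pose to reach, as a shift and turn from the pose commanded when the call began, along the tool's axes at that moment; what a row does not reach only later rows make up. A row lasts 1/10 s, in which the tool goes at most 50 mm and 8.59 degrees, less where a joint would pass 70% of its speed; a pose out of reach is approached as far as the arm can. A call with a gripper value outside its range is refused whole. "jaw" is the finger opening in mm, from 0 to 85.4, set as the call begins (left out, the last holds). The fingers move at their own pace and stop on an object; "squeeze" is the grip in N (left out, the last holds). Time passes only in rows, so rows that repeat a pose let the fingers close. It gives the time, the measured TCP pose, the force, the opening and the grip force at its end, in the units of the state.
- state(): the state, without advancing time (a new reading comes with each control period).
- imaging.grab_frame(name): name is "scene" or "top" or "wrist"; returns a dict with "pixels" (384x512x3 uint8, red, green, blue), "range_z" (384x512 float32, m along the optical axis (not along the pixel's ray), 0 where there is no reading), "fov_y" (degrees; the focal length in pixels is half the picture's height over the tangent of half this angle, whatever the lens; pixels are square), "cx", "cy" (the principal point, pixels), "k1" (the pictures are not rectified: a ray, as slopes to the right and down, at radius r is drawn at 1 + k1 r^2 times it, then the intrinsics apply), "extrinsics" (4x4, takes a point from world to camera coordinates). Camera axes: x right, y down, z forward; pixel columns grow to the right and rows downward; lengths in m; the calibration is good to about 2 mm. A picture is of the moment at which its call begins.
- manip.job_done(): hands the job in; it is judged then, once.
The state is a dict: "clock": time; "joints": joint angles; "qvel": joint speeds; "joint_efforts": joint torques, N m; "tool_pos": TCP position; "ee_rot": TCP orientation; "wrist_force": force on the tool from outside, world axes, zero at the start; "moment": the same for the moment, N m; "gripper_width": opening from 0.0 (shut) to 1.0 (fully open); "gripper_force": force on a finger pad.
Only numpy, scipy, OpenCV 4.12 (cv2) and the standard library are available. Lean on these libraries where they do the work, as an engineer would, in place of code of your own. Each camera call takes 0.05 s, during which the arm holds its last target. There are 200 camera calls.

## Task

Stand the white square jar on the holder's plate and push it in between the two orange spring clips until it snaps in fully home, so that it cannot turn. Then set the green lid level on its mouth, catch the thread without crossing it (turning it back anticlockwise until it drops shows the thread start), and screw it clockwise until it is fully tight. Leave the other things on the counter where they stand.

Things in the scene. Friction and masses are not known exactly. Their poses are not given: they have to be found in the camera images.
- jar: white square jar with a threaded neck, about 300 g. Body 64 x 64 mm, 8 mm chamfers on its upright edges, 102 mm high; neck 53 mm diameter (62 over the threads) up to the rim at 126 mm, edge chamfered 3 mm; mouth closed by a grey inner seal. Origin: centre of the underside; x, y square to the sides, z up; blue labels on the -x and +x faces. Turns with the lid unless held by the holder
- jar_rim (a point): centre of the mouth in the rim's plane, 126 mm above the jar's underside. Thread: 3 starts, right-handed, lead 19.2 mm a turn (6.4 mm between neighbouring threads), threads 2.6 mm thick. Their upper ends, past which a lug drops in, are 121 mm up at bearings 0, 120, 240 deg anticlockwise from the jar's x axis; each runs down clockwise for 196 deg
- jar_tight (a point): point at bearing -102 deg from the jar's x axis, 35 mm from its axis, 112 mm up: one of the lid's white ribs stands within 35 deg of here when the lid is fully tight (a thread start is caught at +12 deg, the lugs bite at about -66 deg, and firm tightening with about 1 N m ends at -82 to -95 deg, or a little more with low friction)
- lid: green screw lid, 70 mm diameter, about 80 g, lying opening down. Origin: centre of the skirt's lower edge, z up. Plate 14 to 18 mm up; on it a bar grip 16 mm wide (y), 56 long (x), its top at 42 mm. Inside the skirt's lower edge three lugs, 9.5 x 2.6 mm, 2.7 mm up, at bearings 0, 120, 240 deg from the lid's x, each under a white rib on the outside; 1 mm play round the neck
- lid_rib0 (a point): lower end of the white rib at the lid's +x, 35 mm from its axis. The lid's origin stands 117 to 124 mm above the jar's underside while its lugs rest on top of the threads, 115 to 117 mm when just dropped in past a thread's upper end (rib about 12 deg anticlockwise of it), 112 mm when tight, some 95 to 105 deg further clockwise
- lid_rib1 (a point): lower end of the white rib at 120 deg from the lid's x axis
- lid_rib2 (a point): lower end of the white rib at 240 deg from the lid's x axis
- holder: fixed plate 5 mm thick, 104 mm wide (y). Origin: on the counter under the jar's home; plate from x -126 to +46 mm. Put the jar over it at x about -90 mm, sides square to it, and push it along +x (a foot held a few mm clear does not dig in) between grey side fences (67 mm apart, 26 mm high) to the back stop (41 mm high, at x 33.6), which it meets with its centre 0 to 1.6 mm past the origin
- clip_l (a joint): left orange spring clip (holder +y), at x -38 to +38 mm, 42 to 58 mm up. Rad: 0 closed, grows outward, 0.08 as the jar's chamfers spread it; the slippery pair resist the push with about 5 to 10 N and spring back behind the jar's rear chamfers as it comes home
- clip_r (a joint): right orange spring clip (holder -y), the same mirrored
- spice_jar: bystander: spice jar with red lid, 45 mm diameter, 106 mm high; origin under its centre
- tumbler: bystander: clear glass tumbler standing mouth down, 69 mm diameter, 87 mm high; origin under its centre
- press: bystander: light-grey coffee tamper, 58 mm diameter, 86 mm high; origin under its centre
- squeeze_bottle: bystander: brown squeeze bottle, 56 mm diameter, 178 mm high; origin under its centre
There are look-alikes about, which are no part of the job. There is more than one size of the lid; the job needs the smaller.

How it is judged:
On the way, in this order (a step that is already met when the one before it is completed fails the run):
1. the jar stands upright in the holder, fully home between the snapped-in clips (x of jar in the frame of holder between -0.004 and 0.005 m and y of jar in the frame of holder between -0.005 and 0.005 m and z of jar in the frame of holder below 0.009 m and angle between jar's own z axis and vertical below 0.05 rad and value of joint each of clip_l, clip_r below 0.04 rad), for 0.2 s.
2. the lid is seated level on the jar's mouth, not yet tightened (horizontal distance between lid and jar_rim below 0.004 m and angle between the z axis of lid and the z axis of jar, either way round below 0.08 rad and z of lid in the frame of jar between 0.1138 and 0.126 m), for 0.1 s.
3. the lid is screwed down onto the rim, level (horizontal distance between lid and jar_rim below 0.003 m and angle between the z axis of lid and the z axis of jar, either way round below 0.05 rad and z of lid in the frame of jar below 0.1132 m), for 0.1 s.
At the end, for the whole second after the job is handed in: the jar stands upright in the holder (within 5 mm of home, on the plate) with both clips sprung back; the lid is level on it (within 3 deg), down on the rim (within 1.2 mm) and turned tight (a rib within 23 mm of the tight point); both at rest (all of step 1 and all of step 3 and horizontal distance between any of lid_rib0, lid_rib1, lid_rib2 and jar_tight below 0.023 m and linear speed of each of lid, jar below 0.02 m/s); the robot touches nothing.
It fails at once if a bystander is pushed more than 30 mm or toppled (distance of any of spice_jar, tumbler, press, squeeze_bottle from where it was at the start of the episode above 0.03 m or angle between any of spice_jar, tumbler, press, squeeze_bottle's own z axis and vertical above 0.5 rad).
It fails at once if the jar is tipped over (angle between jar's own z axis and vertical above 0.8 rad).
It also fails if it takes over 72 s, if anything falls off the work surface, if the arm or the gripper's body presses on something with over 40 N, if the wrist force passes 120 N, or if a joint passes its speed limit or range.

## Working session

There is one attempt and no reset: what is moved stays moved. The work goes in short steps, Python scripts to look and compute and a tool call to move; the robot and the scene stay as the last step left them, time stands still between calls to the robot, and variables do not carry over. Pictures are saved under pics/ and viewed, at most 10 in all, crops included, and the job is handed in when it is done.

Besides the shell and the picture viewer there is one more tool, called after ">>>" as name(argument=value, ...), one argument or row to a line, values as JSON. play_rows: Moves the arm, as the interface text tells. Its arguments: {"type":"object","properties":{"motion":{"type":"array","items":{"type":"array"}},"jaw":{"type":"number"},"squeeze":{"type":"number"}},"required":["motion"]}

```bash
mkdir -p pics; ls
cat > h.py <<'E'
import numpy as np, cv2
from rig import state, imaging, manip
def cam(f):
    fl=f["pixels"].shape[0]/2/np.tan(np.radians(f["fov_y"])/2)
    return fl,np.array(f["extrinsics"])
def rays(f,uv):
    fl,E=cam(f); p=(np.atleast_2d(uv).astype(float)-[f["cx"],f["cy"]])/fl
    s=p.copy()
    for _ in range(20): s=p/(1+f["k1"]*(s**2).sum(1,keepdims=True))
    return np.c_[s,np.ones(len(s))]
def onplane(f,uv,z):
    fl,E=cam(f); R=E[:3,:3]; c=-R.T@E[:3,3]; d=rays(f,uv)@R
    return c+d*((z-c[2])/d[:,2])[:,None]
def cloud(f):
    h,w=f["range_z"].shape; u,v=np.meshgrid(np.arange(w),np.arange(h))
    fl,E=cam(f); r=rays(f,np.c_[u.ravel(),v.ravel()])*f["range_z"].reshape(-1,1)
    return ((r-E[:3,3])@E[:3,:3]).reshape(h,w,3)
def proj(f,P):
    fl,E=cam(f); q=np.atleast_2d(P)@E[:3,:3].T+E[:3,3]; s=q[:,:2]/q[:,2:]
    return s*(1+f["k1"]*(s**2).sum(1,keepdims=True))*fl+[f["cx"],f["cy"]]
def save(n,im): cv2.imwrite("pics/"+n,cv2.cvtColor(im,cv2.COLOR_RGB2BGR))
E
python3 - <<'E'
from h import *
import pickle
s=state(); print({k:np.round(v,3) for k,v in s.items()}, manip.tip_reach)
fs={n:imaging.grab_frame(n) for n in("scene","top")}
pickle.dump(fs,open("f0.pkl","wb"))
for n,f in fs.items():
    print(n,f["fov_y"],f["k1"],np.round(-f["extrinsics"][:3,:3].T@f["extrinsics"][:3,3],3)); save(n+"0.png",cv2.resize(f["pixels"],(768,576),interpolation=cv2.INTER_CUBIC))
E
```

```text
pics
{'clock': np.float64(0.0), 'joints': array([1.32 , 0.241, 0.004, 1.335, 0.   , 1.571]), 'qvel': array([-0.001, -0.002, -0.   , -0.   ,  0.001, -0.002]), 'joint_efforts': array([ 0.0000e+00, -3.7232e+01,  2.5241e+01,  1.7000e-02, -0.0000e+00,
       -0.0000e+00]), 'tool_pos': array([0.124, 0.484, 0.249]), 'ee_rot': array([-0.   ,  0.125,  0.992, -0.001]), 'wrist_force': array([1.004, 0.809, 0.514]), 'moment': array([-0.002,  0.003,  0.013]), 'gripper_force': np.float64(0.0), 'gripper_width': np.float64(1.003)} 0.019
scene 48.20985962469781 -0.1290271690676972 [-0.509 -0.489  1.056]
top 56.45571727765822 -0.09191238652974176 [0.364 0.084 1.314]
```

View pics/scene0.png

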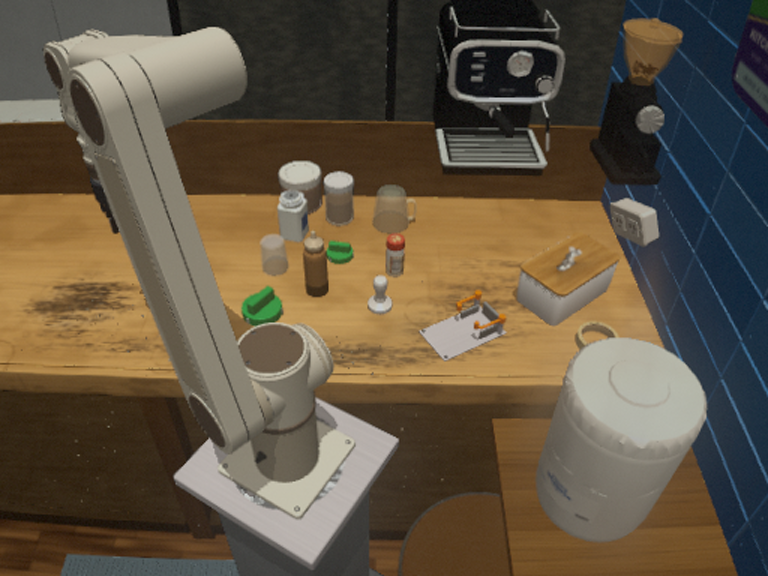

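View pics/top0.png

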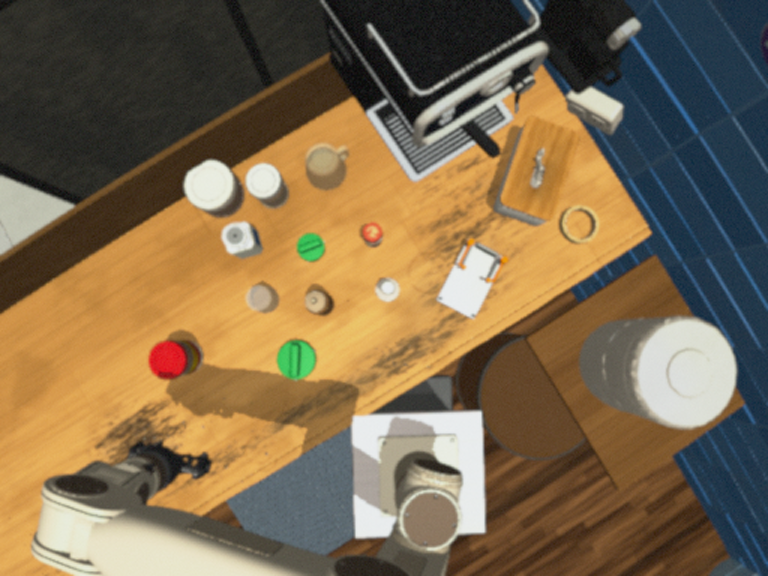

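The scene view shows the white jar with blue labels at (292,215), the spice jar, the tamper and the holder with its orange clips at (475,325). The top view shows the jar at (240,238) and the holder at (472,278). There are two green lids at top (311,247) and (296,359). The first looks smaller, so I'll measure both.

Run:
```python
from h import *
import pickle
fs=pickle.load(open("f0.pkl","rb"))
f=fs["top"]; P=cloud(f); im=f["pixels"]; hsv=cv2.cvtColor(im,cv2.COLOR_RGB2HSV)
g=((hsv[...,0]>45)&(hsv[...,0]<80)&(hsv[...,1]>120)&(hsv[...,2]>50)).astype(np.uint8)
n,L,st,c=cv2.connectedComponentsWithStats(g)
for i in range(1,n):
    if st[i,4]>60:
        v,u=np.where(L==i); Q=P[v,u]; 
        hull=cv2.convexHull(np.c_[u,v].astype(np.int32))[:,0]; W=onplane(f,hull,0.016)
        (x,y),r=cv2.minEnclosingCircle(W[:,:2].astype(np.float32))
        print("green",np.round(c[i]*1.5),st[i,4],"circ",round(x,4),round(y,4),"D",round(2*r,4),"zmax",np.round(np.percentile(Q[:,2],[10,50,95]),3))
# all objects: height map components
m=((P[...,2]>0.012)&(P[...,2]<0.25)&(P[...,0]>0.1)&(P[...,0]<0.9)&(np.abs(P[...,1])<0.6)&(f["range_z"]>0)).astype(np.uint8)
n,L,st,c=cv2.connectedComponentsWithStats(m)
for i in range(1,n):
    if st[i,4]>30:
        Q=P[L==i]; zt=np.percentile(Q[:,2],97); T=Q[Q[:,2]>zt-.01]
        print(np.round(c[i]*1.5),st[i,4],"top z",round(zt,3),"centre",np.round((T.min(0)+T.max(0))[:2]/2,3),"ext",np.round(np.ptp(T,axis=0)[:2],3))
# orange clips
o=((hsv[...,0]>5)&(hsv[...,0]<18)&(hsv[...,1]>200)&(hsv[...,2]>150)).astype(np.uint8)
n,L,st,c=cv2.connectedComponentsWithStats(o)
for i in range(1,n):
    if st[i,4]>8: print("or",np.round(c[i]*1.5),st[i,4],np.round(onplane(f,c[i:i+1],.05),3))
save("holder.png",cv2.resize(im[150:220,280:350],(700,700),interpolation=cv2.INTER_CUBIC)[:600])
a=cv2.resize(im[135:185,135:225],(720,400),interpolation=cv2.INTER_CUBIC)
save("jarlid.png",a)
```

```text
green [310. 247.] 255 circ 0.5607 0.2457 D 0.0668 zmax [0.014 0.019 0.044]
green [296. 359.] 512 circ 0.2891 0.2867 D 0.094 zmax [0.021 0.025 0.058]
[634. 143.] 3554 top z 0.246 centre [ 0.763 -0.493] ext [0.269 0.213]
[225. 148.] 4925 top z 0.237 centre [0.791 0.411] ext [0.218 0.377]
[156. 102.] 455 top z 0.245 centre [0.89  0.582] ext [0.02  0.036]
[536. 171.] 2629 top z 0.113 centre [ 0.719 -0.301] ext [0.249 0.195]
[326. 164.] 717 top z 0.107 centre [0.755 0.205] ext [0.076 0.08 ]
[266. 185.] 627 top z 0.13 centre [0.699 0.339] ext [0.079 0.083]
[580. 223.] 214 top z 0.03 centre [ 0.601 -0.419] ext [0.091 0.093]
[241. 239.] 485 top z 0.128 centre [0.577 0.401] ext [0.058 0.056]
[373. 234.] 179 top z 0.11 centre [0.579 0.093] ext [0.043 0.041]
[311. 246.] 282 top z 0.044 centre [0.562 0.245] ext [0.029 0.051]
[465. 253.] 86 top z 0.062 centre [ 0.529 -0.126] ext [0.071 0.038]
[485. 249.] 55 top z 0.045 centre [ 0.541 -0.182] ext [0.029 0.048]
[495. 269.] 97 top z 0.061 centre [ 0.49  -0.198] ext [0.06  0.055]
[387. 289.] 170 top z 0.088 centre [0.453 0.06 ] ext [0.028 0.031]
[262. 298.] 336 top z 0.09 centre [0.437 0.359] ext [0.056 0.057]
[319. 302.] 256 top z 0.172 centre [0.424 0.22 ] ext [0.016 0.016]
[613. 363.] 1650 top z 0.245 centre [ 0.259 -0.448] ext [0.2   0.072]
[174. 358.] 769 top z 0.134 centre [0.301 0.556] ext [0.084 0.086]
[296. 359.] 555 top z 0.059 centre [0.287 0.283] ext [0.074 0.023]
```

View pics/jarlid.png

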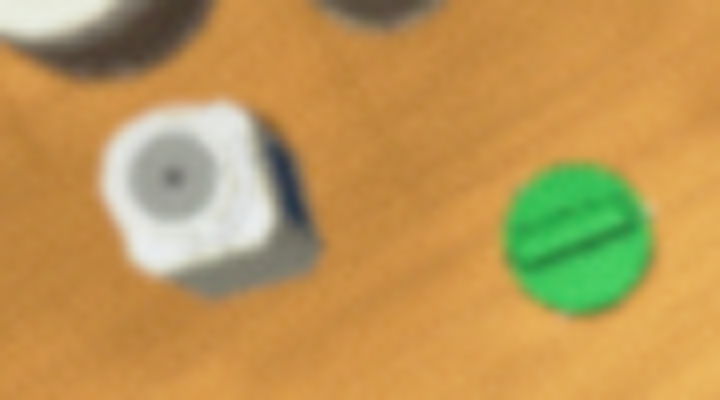

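View pics/holder.png

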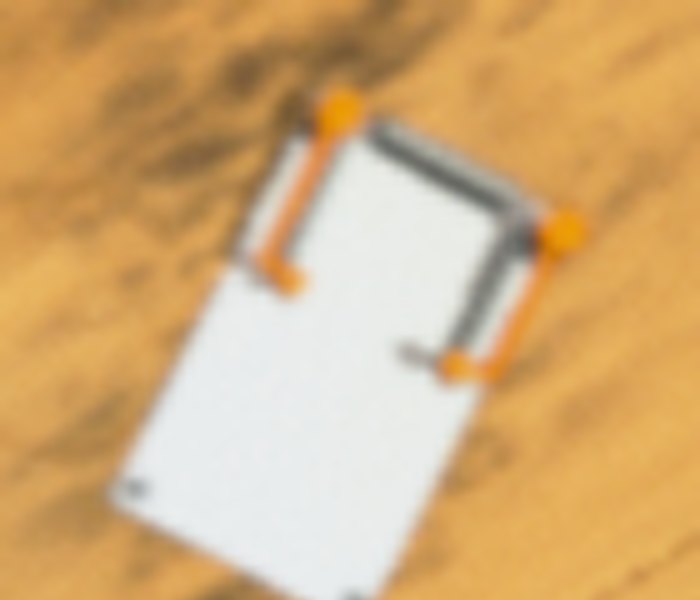

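The jarlid crop shows the jar with its grey seal at left (175,175) and a blue face at right (285,170). The small lid is at (578,240), with a white rib at its bar's right end (650,210). The two lid candidates are top (311,247) at about 67-70 mm diameter and top (296,359) at 94 mm, so the first fits the description. The holder crop shows +x pointing up-right, towards the grey back stop at (440,170).

Run:
```python
from h import *
import pickle
fs=pickle.load(open("f0.pkl","rb"))
f=fs["top"]; P=cloud(f); im=f["pixels"]; hsv=cv2.cvtColor(im,cv2.COLOR_RGB2HSV)
def rect(W):
    (c,(a,b),an)=cv2.minAreaRect(W[:,:2].astype(np.float32)*1000); return np.round(c,1),round(a,1),round(b,1),round(an,2)
# plate
m=((hsv[...,1]<70)&(hsv[...,2]>110)); box=np.zeros_like(m); box[150:222,280:350]=1
v,u=np.where(m&box); W=onplane(f,np.c_[u,v],0.005)
k=(abs(P[v,u,2]-.005)<.006); print("plate",rect(W[k]),k.sum(), rect(W))
# line ends: long edge
o=((hsv[...,0]>8)&(hsv[...,0]<20)&(hsv[...,1]>215)&(hsv[...,2]>190)).astype(np.uint8)&box
# jar: body top mask
box=np.zeros_like(m); box[140:180,140:180]=1
k=box&(P[...,2]>0.09)&(P[...,2]<.14)&(hsv[...,1]<70)
v,u=np.where(k); print("jar all",rect(P[v,u]),np.round(np.percentile(P[v,u,2],[5,50,95]),3))
k2=k&(P[...,2]<.112); v,u=np.where(k2); print("shoulder",rect(onplane(f,np.c_[u,v],.102)),len(u))
# grey seal
k3=k&(hsv[...,2]<175)&(P[...,2]>.118); v,u=np.where(k3); W=onplane(f,np.c_[u,v],.126); print("seal",W.mean(0),np.ptp(W,axis=0),len(u))
# lid bar
box=np.zeros_like(m); box[150:180,190:225]=1
k=box&(P[...,2]>.034)&(P[...,2]<.06); v,u=np.where(k); W=P[v,u,:2]; print("bar",rect(W),len(u),W.mean(0)); e,V=np.linalg.eigh(np.cov(W.T)); print(np.degrees(np.arctan2(V[1,1],V[0,1])))
print("plate pixel ctr jar colour",hsv[158,157],hsv[165,152])
```

```text
plate (array([ 473.2, -143.6]), 105.7, 171.4, 61.47) 1085 (array([ 474.8, -144.4]), 105.7, 175.0, 61.47)
jar all (array([598.7, 412.2]), 118.5, 68.0, 22.62) [0.097 0.122 0.128]
shoulder (array([598. , 410.7]), 119.6, 69.1, 22.76) 98
seal [0.57524174 0.40288236 0.126     ] [0.03101984 0.02732923 0.        ] 74
bar (array([561.6, 245. ]), 15.2, 55.0, 19.11) 68 [0.5613604  0.24468462]
110.26351828793356
plate pixel ctr jar colour [ 38  14 147] [ 45   4 234]
```

```bash
cat >> h.py <<'E'
from scipy.spatial.transform import Rotation as Ro
def pose():
    s=state(); q=s["ee_rot"]; R=Ro.from_quat([q[1],q[2],q[3],q[0]]).as_matrix(); return np.array(s["tool_pos"]),R
def go(x,y,z,psi=None):
    """shift (units) and yaw to bring TCP to x,y,z with tool y along psi deg (mod 180)"""
    p,R=pose(); d=R.T@(np.array([x,y,z])-p)/.04
    cur=np.degrees(np.arctan2(R[1,1],R[0,1])); t=0
    if psi is not None:
        t=-(psi-cur); t=(t+90)%180-90
    print("p",np.round(p,4),"psi",round(cur,2),"shift",np.round(d,2),"yaw",round(np.radians(t),3),"dist mm",round(np.linalg.norm(d)*40),"j6",round(state()["joints"][5],2))
E
python3 -c "
from h import *
go(.50,.37,.27)"
```

```text
p [0.124  0.4838 0.2495] psi 75.63 shift [-9.81 -0.42 -0.51] yaw 0.0 dist mm 393 j6 1.57
```

>>> play_rows(
  motion=[
    [[-1.2,0,0],0],
    [[-2.4,-0.1,0],0],
    [[-3.6,-0.1,-0.1],0],
    [[-4.8,-0.2,-0.2],0],
    [[-6,-0.2,-0.3],0],
  ],
  jaw=85,
)

```text
clock: 0.6
tool_pos: [0.3559, 0.4158, 0.262]
ee_rot: [-0.0, 0.125, 0.992, -0.0]
wrist_force: [0.1, 0.5, 0.0]
gripper_width: 0.994
gripper_force: 0.0
```

>>> play_rows(
  motion=[
    [[-1.2,0,0],0],
    [[-2.4,-0.1,-0.1],0],
    [[-3.2,-0.2,-0.2],0],
    [[-3.2,-0.2,-0.2],0],
  ],
)

```text
clock: 1.0
tool_pos: [0.4805, 0.3752, 0.2693]
ee_rot: [0.0, 0.128, 0.992, -0.0]
wrist_force: [-0.3, 0.9, -0.9]
gripper_width: 0.993
gripper_force: 0.0
```

Run:
```python
from h import *
import pickle
f=imaging.grab_frame("wrist"); pickle.dump(f,open("w1.pkl","wb")); save("w1.png",f["pixels"]); go(.575,.402,.27)
print(np.round(-f["extrinsics"][:3,:3].T@f["extrinsics"][:3,3],3))
```

```text
p [0.4783 0.3762 0.2692] psi 75.41 shift [-2.18  1.23 -0.02] yaw 0.0 dist mm 100 j6 0.92
[0.406 0.395 0.393]
```

View pics/w1.png

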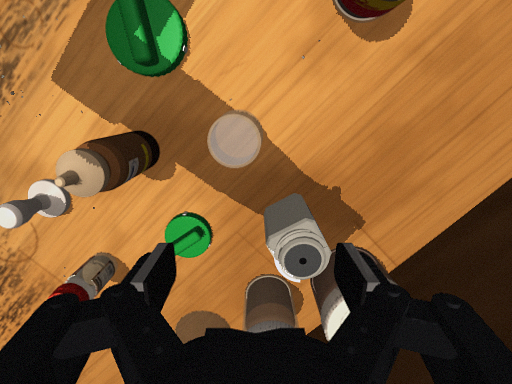

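The wrist view shows the jar at (300,240) with one side face towards the camera, and the small lid at (188,235) with its bar pointing lower-left. Next I fit the jar's faces from the depth.

Run:
```python
from h import *
import pickle
f=pickle.load(open("w1.pkl","rb")); P=cloud(f); hsv=cv2.cvtColor(f["pixels"],cv2.COLOR_RGB2HSV)
box=np.zeros(P.shape[:2],bool); box[185:290,255:335]=1
k=box&(P[...,2]>.03)&(P[...,2]<.095)&(np.hypot(P[...,0]-.575,P[...,1]-.402)<.06)
Q=P[k]; print(len(Q)); T=cv2.dilate(Q[:,:2],None) if 0 else Q[:,:2]
vx,vy,x0,y0=cv2.fitLine(T.astype(np.float32)*1000,cv2.DIST_HUBER,0,.5,.01).ravel(); print("face line ang",np.degrees(np.arctan2(vy,vx)),x0,y0)
r=((T*1000-[x0,y0])@[-vy,vx]); s=((T*1000-[x0,y0])@[vx,vy]);print("resid",np.percentile(r,[2,25,50,75,98]).round(1),"span",np.percentile(s,[1,99]).round(1))
in_=abs(r)<2.5
vx,vy,x0,y0=cv2.fitLine(T[in_].astype(np.float32)*1000,cv2.DIST_HUBER,0,.5,.01).ravel(); print("refit",np.degrees(np.arctan2(vy,vx)),x0,y0)
# whole jar footprint
k=box&(P[...,2]>.03)&(P[...,2]<.135)&(np.hypot(P[...,0]-.575,P[...,1]-.402)<.055)
print(cv2.minAreaRect(P[k][:,:2].astype(np.float32)*1000))
# seal (grey, z~.126)
k=box&(abs(P[...,2]-.126)<.008)&(np.hypot(P[...,0]-.575,P[...,1]-.402)<.05)
v,u=np.where(k); W=onplane(f,np.c_[u,v],.126); print("rim circ",cv2.minEnclosingCircle(W[:,:2].astype(np.float32)*1000),W.mean(0), np.median(P[k][:,2]))
# dark nub centre
b=box&(hsv[...,2]<70)&k; v,u=np.where(b); print("nub",onplane(f,np.c_[u,v],.126).mean(0) if len(u) else 0)
# lid
b=np.zeros_like(box); b[205:260,160:218]=1
g=b&(hsv[...,0]>45)&(hsv[...,0]<80)&(hsv[...,1]>120)
v,u=np.where(g); W=P[g]; kk=abs(W[:,2]-.018)<.005; print("lid",cv2.minEnclosingCircle(W[kk][:,:2].astype(np.float32)*1000))
kk=W[:,2]>.036; B=W[kk][:,:2]*1000; print("bar",cv2.minAreaRect(B.astype(np.float32)),kk.sum())
```

```text
935
face line ang -76.42687 541.75366 402.29858
resid [-0.7 -0.2  0.1  0.5  8. ] span [-26.4  37.1]
refit -75.94081 543.9616 393.1456
((573.3257446289062, 404.2142333984375), (64.01773071289062, 64.58601379394531), 14.424220085144043)
rim circ ((570.4069213867188, 403.5063781738281), 31.09186363220215) [0.57008749 0.40429029 0.126     ] 0.1254225629436856
nub [0.57679752 0.40487687 0.126     ]
lid ((559.853759765625, 248.50852966308594), 35.12692642211914)
bar ((494.41595458984375, 319.3300476074219), (27.43427848815918, 230.8745574951172), 44.17815017700195) 342
```

```bash
python3 -c "
from h import *
go(.574,.404,.2,14.06)"
```

```text
p [0.4783 0.3762 0.2692] psi 75.41 shift [-2.14  1.28  1.73] yaw 1.071 dist mm 121 j6 0.92
```

>>> play_rows(
  motion=[
    [[-0.5,0.3,0.2],0.15],
    [[-1.0,0.6,0.5],0.3],
    [[-1.5,0.9,0.9],0.45],
    [[-2.0,1.2,1.3],0.6],
    [[-2.14,1.28,1.73],0.75],
  ],
)

```text
clock: 1.55
tool_pos: [0.5725, 0.4072, 0.1995]
ee_rot: [-0.0, 0.482, 0.876, -0.0]
wrist_force: [0.1, -0.7, -0.5]
gripper_width: 0.992
gripper_force: 0.0
```

>>> play_rows(
  motion=[
    [[0,0,0],0.15],
    [[0,0,0],0.3],
    [[0,0,0],0.32],
    [[0,0,0],0.32],
  ],
)

```text
clock: 1.95
tool_pos: [0.5711, 0.4066, 0.201]
ee_rot: [-0.0, 0.612, 0.791, -0.0]
wrist_force: [0.1, -0.8, -0.6]
gripper_width: 0.995
gripper_force: 0.0
```

```bash
python3 -c "
from h import *
go(.574,.404,.08,14.06)"
```

```text
p [0.5711 0.4066 0.201 ] psi 14.55 shift [-0.08  0.05  3.03] yaw 0.009 dist mm 121 j6 1.94
```

>>> play_rows(
  motion=[
    [[-0.08,0.05,0.8],0.01],
    [[-0.08,0.05,1.6],0.01],
    [[-0.08,0.05,2.4],0.01],
    [[-0.08,0.05,3.0],0.01],
    [[-0.08,0.05,3.0],0.01],
  ],
)

```text
clock: 2.45
tool_pos: [0.5718, 0.4017, 0.0764]
ee_rot: [-0.001, 0.616, 0.787, -0.004]
wrist_force: [-0.1, -0.5, -0.4]
gripper_width: 0.996
gripper_force: 0.0
```

>>> play_rows(
  motion=[
    [[0,0,0],0],
    [[0,0,0],0],
    [[0,0,0],0],
    [[0,0,0],0],
    [[0,0,0],0],
  ],
  jaw=55,
  squeeze=60,
)

```text
clock: 2.95
tool_pos: [0.5759, 0.4042, 0.0834]
ee_rot: [0.0, 0.617, 0.787, 0.002]
wrist_force: [-1.4, -0.2, 5.7]
gripper_width: 0.746
gripper_force: 66.8
```

>>> play_rows(
  motion=[
    [[0,0,-0.7],0],
    [[0,0,-1.6],0],
    [[0,0,-2.6],0],
    [[0,0,-3.3],0],
    [[0,0,-3.3],0],
  ],
)

```text
clock: 3.45
tool_pos: [0.577, 0.4045, 0.2188]
ee_rot: [0.001, 0.617, 0.787, 0.005]
wrist_force: [0.7, -0.2, -1.7]
gripper_width: 0.739
gripper_force: 66.3
```

```bash
python3 -c "
from h import *
s=state();print(s['wrist_force'],s['gripper_width'],s['gripper_force'])
go(.54,.15,.215);go(.4292,-.1197,.215,-28.53)"
```

```text
[ 0.71873809 -0.22053903 -1.73910112] 0.7388404524951825 66.27899050712585
p [0.577  0.4045 0.2188] psi 13.74 shift [-5.96 -2.41  0.05] yaw 0.0 dist mm 257 j6 1.94
p [0.577  0.4045 0.2188] psi 13.74 shift [-1.185e+01 -6.700e+00 -1.000e-02] yaw 0.738 dist mm 545 j6 1.94
```

>>> play_rows(
  motion=[
    [[-0.6,-0.25,0],0],
    [[-1.5,-0.6,0],0.05],
    [[-2.5,-1.0,0],0.1],
    [[-3.5,-1.4,0],0.15],
    [[-4.5,-1.8,0],0.2],
  ],
)

```text
clock: 3.95
tool_pos: [0.5462, 0.2093, 0.2107]
ee_rot: [-0.001, 0.693, 0.721, -0.002]
wrist_force: [1.3, -0.7, -2.8]
gripper_width: 0.739
gripper_force: 66.4
```

```bash
python3 -c "
from h import *
go(.53,.14,.215);go(.4292,-.1197,.215,-28.53)"
```

```text
p [0.5462 0.2093 0.2107] psi 2.2 shift [-1.72 -0.47 -0.1 ] yaw 0.0 dist mm 71 j6 1.9
p [0.5462 0.2093 0.2107] psi 2.2 shift [-8.11 -3.24 -0.08] yaw 0.536 dist mm 349 j6 1.9
```

>>> play_rows(
  motion=[
    [[-1.0,-0.3,-0.1],0.05],
    [[-2.0,-0.7,-0.1],0.1],
    [[-3.0,-1.1,-0.1],0.2],
    [[-4.0,-1.5,-0.1],0.3],
    [[-5.0,-1.9,-0.1],0.4],
  ],
)

```text
clock: 4.45
tool_pos: [0.4778, 0.0068, 0.2152]
ee_rot: [-0.001, 0.823, 0.567, -0.001]
wrist_force: [1.6, -0.6, -2.4]
gripper_width: 0.741
gripper_force: 66.4
```

>>> play_rows(
  motion=[
    [[-1.0,0.0,0],0.07],
    [[-2.0,0.0,0],0.14],
    [[-2.5,0.0,0],0.14],
    [[-2.5,0.0,0],0.14],
  ],
)

```text
clock: 4.85
tool_pos: [0.4424, -0.0871, 0.2155]
ee_rot: [-0.001, 0.861, 0.508, -0.002]
wrist_force: [-0.8, 0.9, -1.6]
gripper_width: 0.741
gripper_force: 66.4
```

Run:
```python
from h import *
go(.4292,-.1197,.215,-28.53)
f=imaging.grab_frame("top"); P=cloud(f); hsv=cv2.cvtColor(f["pixels"],cv2.COLOR_RGB2HSV)
f2=imaging.grab_frame("scene")
save("s2.png",cv2.resize(f2["pixels"][150:270,220:400],(720,480),interpolation=cv2.INTER_CUBIC))
f=imaging.grab_frame("wrist"); import pickle; pickle.dump(f,open("w2.pkl","wb")); save("w2.png",f["pixels"])
```

```text
p [ 0.4424 -0.0871  0.2155] psi -28.9 shift [-0.87  0.11  0.01] yaw -0.006 dist mm 35 j6 1.88
```

View pics/s2.png

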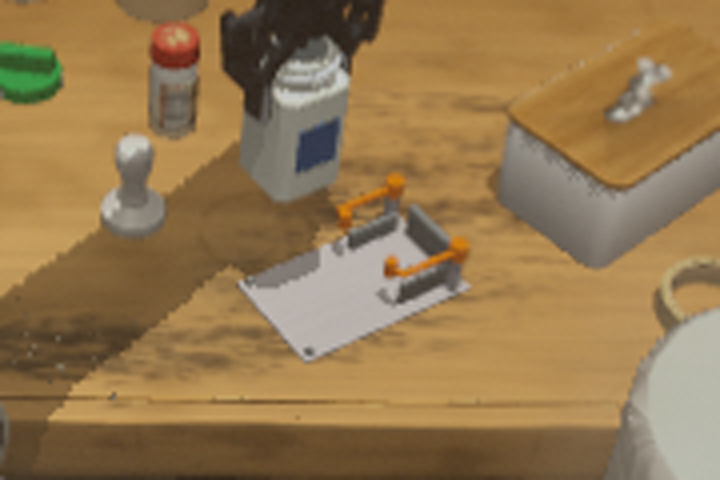

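View pics/w2.png

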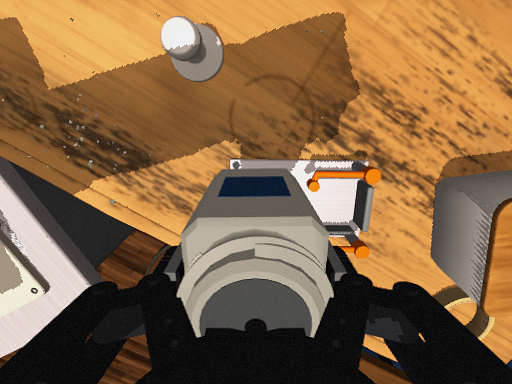

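The scene crop shows the jar hanging upright in the gripper with its blue label facing the camera, and the holder free at (350,270). In the wrist view the label face is at (255,188), the clip posts at (373,176) and (361,251), and the back stop near (365,205). I refine from the depth.

Run:
```python
from h import *
import pickle
f=pickle.load(open("w2.pkl","rb")); P=cloud(f)*1000; hsv=cv2.cvtColor(f["pixels"],cv2.COLOR_RGB2HSV)
a=np.radians(-28.53); ex=np.array([np.cos(a),np.sin(a)]); ey=np.array([-ex[1],ex[0]]); o=np.array([508.3,-162.7])
H=np.stack([(P[...,:2]-o)@ex,(P[...,:2]-o)@ey,P[...,2]],-1)
b=np.zeros(H.shape[:2],bool); b[155:265,300:385]=1
k=b&(H[...,2]>20)&(H[...,2]<45)&(hsv[...,1]<90)&(H[...,0]>15)&(H[...,0]<60); Q=H[k]; print("stop+fence pts",len(Q))
s=Q[(abs(Q[:,1])<25)&(Q[:,2]>25)]; print("stop x pct",np.percentile(s[:,0],[2,10,50,90,98]).round(1),"z",np.percentile(s[:,2],[50,95]).round(1))
if len(s)>20:
    l=cv2.fitLine(s[:,:2].astype(np.float32),cv2.DIST_HUBER,0,.5,.01).ravel(); print("stop dir",np.degrees(np.arctan2(l[1],l[0])))
g=(hsv[...,0]>5)&(hsv[...,0]<20)&(hsv[...,1]>210)&(hsv[...,2]>150)&b&(H[...,2]>35)&(H[...,2]<70)
for n,c in(("l",g&(H[...,1]>0)),("r",g&(H[...,1]<0))):
    Q=H[c]; print(n,len(Q),np.percentile(Q,[2,50,98],axis=0).round(1).tolist())
# plate left edge +y : plate points z<10
b2=np.zeros_like(b); b2[155:250,225:375]=1
k=b2&(hsv[...,1]<70)&(hsv[...,2]>130)&(abs(H[...,2]-5)<5); Q=H[k]; print("plate",len(Q),np.percentile(Q,[.5,2,50,98,99.5],axis=0).round(1).tolist())
# jar label face
b3=np.zeros_like(b); b3[175:235,195:325]=1
p,R=pose(); 
T=((P/1000-p)@R)*1000
k=b3&(T[...,2]>0)&(T[...,2]<90)&(abs(T[...,1])<28)&(abs(T[...,0])<50); Q=T[k]; Q=Q[(Q[:,2]>15)&(Q[:,2]<75)]
print("face tool x pct",len(Q),np.percentile(Q[:,0],[5,25,50,75,95]).round(1), "y",np.percentile(Q[:,1],[1,99]).round(1),"z",np.percentile(Q[:,2],[1,99]).round(1))
q=Q-np.median(Q,0); A=np.c_[q[:,1:],np.ones(len(q))]; print("face slopes y,z (rad)",np.linalg.lstsq(A,q[:,0],rcond=None)[0].round(3))
q=T[b3&(abs(T[...,1])<45)&(abs(T[...,0])<50)]; print(q[:,2].max())
```

```text
stop+fence pts 747
stop x pct [32.5 32.9 34.  38.5 39.5] z [38.6 40.4]
stop dir -89.676544
l 551 [[-35.5, 30.5, 50.9], [2.8, 44.5, 53.9], [35.7, 51.0, 58.6]]
r 196 [[6.8, -51.9, 51.1], [25.6, -44.1, 57.1], [35.2, -38.3, 58.8]]
plate 3265 [[-123.8, -50.4, 2.7], [-113.0, -39.5, 3.1], [-3.4, 17.4, 4.5], [36.7, 51.5, 6.1], [42.8, 52.0, 6.5]]
face tool x pct 1708 [30.2 31.7 31.9 32.1 32.3] y [-26.7  27. ] z [15.3 60.6]
face slopes y,z (rad) [-0.005 -0.009 -0.171]
79.03459096776285
```

>>> play_rows(
  motion=[
    [[-0.5,0.06,0],0],
    [[-0.87,0.11,0.5],-0.01],
    [[-0.87,0.11,1.3],-0.01],
    [[-0.87,0.11,2.1],-0.01],
    [[-0.87,0.11,2.7],-0.01],
  ],
)

```text
clock: 5.5
tool_pos: [0.4313, -0.1164, 0.107]
ee_rot: [-0.001, 0.857, 0.515, -0.001]
wrist_force: [-0.1, 0.2, -2.0]
gripper_width: 0.74
gripper_force: 66.4
```

>>> play_rows(
  motion=[
    [[0,0,0.15],0],
    [[0,0,0.3],0],
    [[0,0,0.3],0],
    [[0,0,0.3],0],
  ],
)

```text
clock: 5.9
tool_pos: [0.4329, -0.1178, 0.0981]
ee_rot: [0.001, 0.857, 0.515, 0.001]
wrist_force: [-0.2, 0.1, -1.9]
gripper_width: 0.74
gripper_force: 66.2
```

```bash
python3 -c "
from h import *
print(state()['wrist_force'])
go(.4292,-.1197,.0914,-28.4);go(.5083,-.1627,.0914,-28.4)"
```

```text
[-0.15664038  0.06156656 -1.85768922]
p [ 0.4329 -0.1178  0.0981] psi -28.04 shift [-0.09 -0.06  0.17] yaw 0.006 dist mm 8 j6 1.79
p [ 0.4329 -0.1178  0.0981] psi -28.04 shift [-0.11  2.19  0.17] yaw 0.006 dist mm 88 j6 1.79
```

>>> play_rows(
  motion=[
    [[-0.1,0,0.1],0],
    [[-0.1,0.2,0.15],0],
    [[-0.1,0.4,0.15],0],
    [[-0.1,0.5,0.15],0],
    [[-0.1,0.5,0.15],0],
  ],
)

```text
clock: 6.4
tool_pos: [0.4487, -0.1313, 0.0913]
ee_rot: [0.0, 0.858, 0.514, 0.0]
wrist_force: [0.4, -1.0, -1.9]
gripper_width: 0.742
gripper_force: 66.2
```

```bash
python3 -c "
from h import *
print(state()['wrist_force'])
go(.5083,-.1627,.0914,-28.4)"
```

```text
[ 0.35060852 -0.96916103 -1.86426613]
p [ 0.4487 -0.1313  0.0913] psi -28.1 shift [ 0.01  1.68 -0.  ] yaw 0.005 dist mm 67 j6 1.78
```

>>> play_rows(
  motion=[
    [[0,0.2,0],0],
    [[0,0.4,0],0],
    [[0,0.6,0],0],
    [[0,0.8,0],0],
    [[0,1.0,0],0],
  ],
)

```text
clock: 6.9
tool_pos: [0.4836, -0.1499, 0.0911]
ee_rot: [0.0, 0.857, 0.515, 0.0]
wrist_force: [-1.7, 0.8, -1.9]
gripper_width: 0.741
gripper_force: 66.5
```

>>> play_rows(
  motion=[
    [[0,0.2,0],0],
    [[0,0.35,0],0],
    [[0,0.5,0],0],
    [[0,0.6,0],0],
    [[0,0.68,0],0],
  ],
)

```text
clock: 7.4
tool_pos: [0.5085, -0.1632, 0.0917]
ee_rot: [0.001, 0.858, 0.514, 0.001]
wrist_force: [0.7, -0.6, -2.9]
gripper_width: 0.74
gripper_force: 66.7
```

```bash
python3 -c "
from h import *
print(state()['wrist_force'])
go(.5083,-.1627,.0914,-28.4)"
```

```text
[ 0.65406692 -0.55078213 -2.94426692]
p [ 0.5085 -0.1632  0.0917] psi -28.09 shift [ 0.01 -0.01  0.01] yaw 0.005 dist mm 1 j6 1.75
```

>>> play_rows(
  motion=[
    [[0,0.04,0],0],
    [[0,0.08,0.03],0],
    [[0,0.08,0.06],0],
    [[0,0.08,0.09],0],
    [[0,0.08,0.09],0],
  ],
)

```text
clock: 7.9
tool_pos: [0.5092, -0.1637, 0.0884]
ee_rot: [-0.0, 0.857, 0.515, -0.0]
wrist_force: [-3.0, 1.2, 5.5]
gripper_width: 0.741
gripper_force: 67.3
```

Run:
```python
from h import *
go(.5083,-.1627,.0914,-28.4)
f=imaging.grab_frame("top"); save("t3.png",cv2.resize(f["pixels"][150:200,290:350],(720,600),interpolation=cv2.INTER_CUBIC))
```

```text
p [ 0.5092 -0.1637  0.0884] psi -28.07 shift [ 0.01 -0.03 -0.07] yaw 0.006 dist mm 3 j6 1.75
```

>>> play_rows(
  motion=[
    [[0,0.05,0],0],
    [[0,0.08,0],0],
    [[0,0.08,0],0],
  ],
)

```text
clock: 8.25
tool_pos: [0.5096, -0.1639, 0.0886]
ee_rot: [-0.002, 0.858, 0.514, -0.001]
wrist_force: [-9.6, 4.7, 12.7]
gripper_width: 0.742
gripper_force: 68.4
```

>>> play_rows(
  motion=[
    [[0,0,0],0],
    [[0,0,0],0],
    [[0,-0.08,0],0],
    [[0,-0.08,0],0],
  ],
  jaw=85,
)

```text
clock: 8.65
tool_pos: [0.5096, -0.1638, 0.0875]
ee_rot: [0.0, 0.857, 0.514, 0.0]
wrist_force: [-0.4, -0.3, 0.7]
gripper_width: 0.996
gripper_force: 0.0
```

>>> play_rows(
  motion=[
    [[0,0,-0.4],0],
    [[0,0,-1.2],0],
    [[0,0,-2.2],0],
    [[0,-0.8,-2.7],0],
    [[0,-1.8,-2.7],0],
  ],
)

```text
clock: 9.15
tool_pos: [0.4491, -0.1309, 0.1989]
ee_rot: [0.003, 0.858, 0.514, 0.003]
wrist_force: [-0.7, -0.1, -0.5]
gripper_width: 0.995
gripper_force: 0.0
```

Run:
```python
from h import *
import pickle
go(.5612,.2450,.2,20.3)
f=imaging.grab_frame("wrist"); pickle.dump(f,open("w4.pkl","wb"));t=imaging.grab_frame("top");pickle.dump(t,open("t4.pkl","wb"))
a=np.radians(-28.53); ex=np.array([np.cos(a),np.sin(a)]); ey=np.array([-ex[1],ex[0]]); o=np.array([508.3,-162.7])
for n,f in(("w",f),("t",t)):
    P=cloud(f)*1000; hsv=cv2.cvtColor(f["pixels"],cv2.COLOR_RGB2HSV)
    H=np.stack([(P[...,:2]-o)@ex,(P[...,:2]-o)@ey,P[...,2]],-1)
    g=(hsv[...,0]>5)&(hsv[...,0]<20)&(hsv[...,1]>200)&(hsv[...,2]>120)&(H[...,2]>38)&(H[...,2]<70)&(abs(H[...,0])<50)&(abs(H[...,1])<60)
    for s in(1,-1):
        Q=H[g&(H[...,1]*s>0)]
        if len(Q): print(n,s,len(Q),np.percentile(Q,[2,50,98],axis=0).round(1).tolist())
    k=(abs(H[...,2]-131)<5)&(np.hypot(H[...,0],H[...,1])<40); v,u=np.where(k)
    if len(u): W=onplane(f,np.c_[u,v],.131)[:,:2]*1000; W=np.c_[(W-o)@ex,(W-o)@ey]; print(n,"rim",cv2.minEnclosingCircle(W.astype(np.float32)),len(u),np.median(H[k][:,2]))
    k=(abs(H[...,2]-90)<15)&(abs(H[...,0])<45)&(abs(H[...,1])<45);print(n,"body",cv2.minAreaRect(H[k][:,:2].astype(np.float32)) if k.sum()>9 else 0)
f=pickle.load(open("w4.pkl","rb"));save("w4.png",f["pixels"])
```

```text
p [ 0.4491 -0.1309  0.1989] psi -28.11 shift [ 9.61 -1.96 -0.03] yaw -0.845 dist mm 392 j6 1.78
w 1 691 [[-36.7, 30.4, 50.5], [4.6, 44.4, 53.7], [35.5, 51.0, 58.6]]
w -1 97 [[-38.2, -46.4, 51.2], [-33.1, -35.1, 57.0], [-27.6, -27.5, 58.7]]
w rim ((-1.8659218549728394, 1.6161695718765259), 30.525829315185547) 3655 130.72610509257333
w body ((-10.344827651977539, 10.415946960449219), (79.76538848876953, 50.68060302734375), 44.81084060668945)
t 1 16 [[-29.6, 31.9, 51.9], [29.5, 43.7, 58.2], [38.3, 48.4, 62.8]]
t rim ((2.190068244934082, 11.524039268493652), 23.723588943481445) 93 131.2754391167744
t body ((-5.467136383056641, 28.92962646484375), (59.64090347290039, 17.538177490234375), 21.927204132080078)
```

View pics/w4.png

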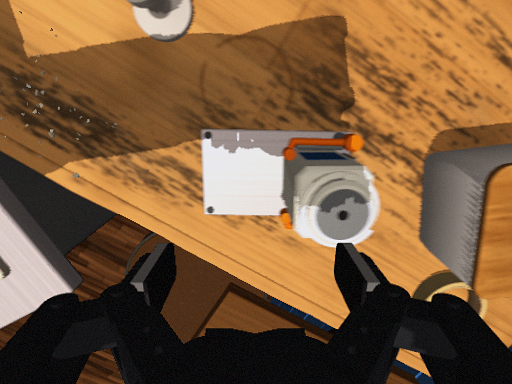

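The wrist view shows the jar home behind both clips (left tip at (288,150), right tip at (287,222)). The left tip is where it stood when closed and the rim is at 131 mm, so the jar is seated. On to the lid.

>>> play_rows(
  motion=[
    [[0.7,-0.15,0],0],
    [[1.7,-0.35,0],-0.1],
    [[2.8,-0.55,0],-0.2],
    [[3.9,-0.8,0],-0.3],
    [[5.0,-1.0,0],-0.4],
  ],
  jaw=45,
)

```text
clock: 9.75
tool_pos: [0.5057, 0.0669, 0.1954]
ee_rot: [0.0, 0.737, 0.676, 0.0]
wrist_force: [0.8, -0.1, 0.4]
gripper_width: 0.526
gripper_force: 0.0
```

>>> play_rows(
  motion=[
    [[0.7,-0.8,0],-0.15],
    [[1.4,-1.7,0],-0.3],
    [[2.1,-2.5,0],-0.42],
    [[2.1,-2.5,0],-0.42],
  ],
)

```text
clock: 10.15
tool_pos: [0.41, 0.1606, 0.1952]
ee_rot: [-0.001, 0.578, 0.816, -0.0]
wrist_force: [0.3, -0.4, -0.0]
gripper_width: 0.525
gripper_force: 0.0
```

```bash
python3 -c "
from h import *
go(.5612,.2450,.2,20.3)"
```

```text
p [0.41   0.1606 0.1952] psi 19.35 shift [ 0.74  4.27 -0.13] yaw -0.017 dist mm 173 j6 1.61
```

>>> play_rows(
  motion=[
    [[0,0,-0.7],0],
    [[0,0.9,-0.8],0],
    [[0,2.0,-0.8],0],
    [[0.2,3.1,-0.7],-0.017],
    [[0.6,4.0,-0.5],-0.017],
  ],
)

```text
clock: 10.65
tool_pos: [0.5603, 0.2322, 0.2158]
ee_rot: [0.001, 0.576, 0.818, 0.001]
wrist_force: [-0.1, 0.1, -0.3]
gripper_width: 0.528
gripper_force: 0.0
```

>>> play_rows(
  motion=[
    [[-0.1,0,0],0],
    [[-0.1,0,0],0],
  ],
)

```text
clock: 10.85
tool_pos: [0.5585, 0.2281, 0.2135]
ee_rot: [-0.001, 0.575, 0.818, -0.001]
wrist_force: [0.4, -0.2, 0.2]
gripper_width: 0.524
gripper_force: 0.0
```

Run:
```python
from h import *
import pickle
go(.5612,.2450,.1,20.3)
f=imaging.grab_frame("wrist"); pickle.dump(f,open("w5.pkl","wb")); P=cloud(f); hsv=cv2.cvtColor(f["pixels"],cv2.COLOR_RGB2HSV)
g=((hsv[...,0]>45)&(hsv[...,0]<80)&(hsv[...,1]>120))&(np.hypot(P[...,0]-.561,P[...,1]-.245)<.06)
W=P[g]; print(len(W),np.percentile(W[:,2],[5,50,95]))
k=abs(W[:,2]-.018)<.003; print("plate",cv2.minEnclosingCircle(W[k][:,:2].astype(np.float32)*1000),k.sum())
k=(W[:,2]>.0385)&(W[:,2]<.05); print("bar",cv2.minAreaRect(W[k][:,:2].astype(np.float32)*1000),k.sum())
wm=(hsv[...,1]<60)&(hsv[...,2]>140)&(np.hypot(P[...,0]-.561,P[...,1]-.245)<.042)&(P[...,2]<.03)&(P[...,2]>-.002)
n,L,st,c=cv2.connectedComponentsWithStats(wm.astype(np.uint8))
for i in range(1,n):
    if st[i,4]>3: q=P[L==i].mean(0); print("white",c[i].round(),st[i,4],q.round(4),np.degrees(np.arctan2(q[1]-.245,q[0]-.561)).round(1))
# rim nub from w4
f=pickle.load(open("w4.pkl","rb")); hsv=cv2.cvtColor(f["pixels"],cv2.COLOR_RGB2HSV); b=np.zeros(hsv.shape[:2],bool); b[205:225,333:353]=1
v,u=np.where(b&(hsv[...,2]<60)); print("nub",onplane(f,np.c_[u,v],.131).mean(0),len(u))
P=cloud(f); k=(P[...,2]>.1285)&(P[...,2]<.135)&(np.hypot(P[...,0]-.509,P[...,1]+.163)<.045); v,u=np.where(k); W=onplane(f,np.c_[u,v],.131); h=cv2.convexHull(W[:,:2].astype(np.float32)*1000); print("rim",cv2.fitEllipse(h),W.mean(0))
```

```text
p [0.5585 0.2281 0.2135] psi 19.82 shift [0.38 0.21 2.84] yaw -0.008 dist mm 115 j6 1.61
2914 [0.01631859 0.01791334 0.26379945]
plate ((559.9169311523438, 248.6967315673828), 34.59647750854492) 1938
bar ((559.4191284179688, 248.47067260742188), (15.548860549926758, 55.251136779785156), 20.77324676513672) 683
white [236. 144.] 4 [0.5252 0.2542 0.013 ] 165.6
nub [ 0.50693436 -0.16232604  0.131     ] 56
rim ((507.8741455078125, -161.39244079589844), (50.99708557128906, 51.661685943603516), 169.69189453125) [ 0.50816166 -0.16092669  0.131     ]
```

>>> play_rows(
  motion=[
    [[0.2,0.12,0.5],-0.008],
    [[0.38,0.18,1.0],-0.01],
    [[0.38,0.18,1.0],-0.01],
    [[0.38,0.18,1.0],-0.01],
    [[0.38,0.18,1.0],-0.01],
  ],
)

```text
clock: 11.4
tool_pos: [0.56, 0.2451, 0.1775]
ee_rot: [0.001, 0.571, 0.821, 0.001]
wrist_force: [-0.1, -0.7, -0.2]
gripper_width: 0.53
gripper_force: 0.0
```

Run:
```python
from h import *
import pickle
go(.5605,.2465,.1,20.6)
f=imaging.grab_frame("wrist"); P=cloud(f)
def green(f):
    hsv=cv2.cvtColor(f["pixels"],cv2.COLOR_RGB2HSV); return ((hsv[...,0]>45)&(hsv[...,0]<80)&(hsv[...,1]>120))
W=P[green(f)&(np.hypot(P[...,0]-.561,P[...,1]-.245)<.06)]
k=abs(W[:,2]-.018)<.003; print("plate",cv2.minEnclosingCircle(W[k][:,:2].astype(np.float32)*1000),k.sum())
k=(W[:,2]>.0385)&(W[:,2]<.05); print("bar",cv2.minAreaRect(W[k][:,:2].astype(np.float32)*1000),k.sum())
go(.5605,.2465,.1,20.6)
f=pickle.load(open("f0.pkl","rb"))["scene"]; P=cloud(f); g=green(f)&(np.hypot(P[...,0]-.561,P[...,1]-.245)<.06); W=P[g]
print("scene bar",cv2.minAreaRect(W[W[:,2]>.037][:,:2].astype(np.float32)*1000)); 
k=abs(W[:,2]-.018)<.003; print("plate",cv2.minEnclosingCircle(W[k][:,:2].astype(np.float32)*1000),k.sum())
```

```text
p [0.56   0.2451 0.1775] psi 20.41 shift [0.03 0.02 1.94] yaw -0.003 dist mm 78 j6 1.63
plate ((560.1670532226562, 248.7786407470703), 34.61035919189453) 2306
bar ((560.1210327148438, 248.95477294921875), (15.665148735046387, 53.94804763793945), 18.872615814208984) 813
p [0.5602 0.2452 0.1775] psi 20.41 shift [0.03 0.01 1.94] yaw -0.003 dist mm 78 j6 1.63
scene bar ((555.898193359375, 245.17996215820312), (15.441110610961914, 55.48068618774414), 22.137611389160156)
plate ((556.280029296875, 244.93223571777344), 32.62147903442383) 68
```

>>> play_rows(
  motion=[
    [[0.05,0,0.8],0],
    [[0.05,0,1.6],0],
    [[0.05,0,2.4],0],
    [[0.05,0,3.0],0],
    [[0.05,0,3.3],0],
  ],
)

```text
clock: 11.95
tool_pos: [0.558, 0.2466, 0.0421]
ee_rot: [-0.001, 0.571, 0.821, -0.001]
wrist_force: [0.1, -0.3, 0.3]
gripper_width: 0.528
gripper_force: 0.0
```

```bash
python3 -c "
from h import *
go(.5595,.2467,.041,20.4)"
```

```text
p [0.558  0.2466 0.0421] psi 20.43 shift [-0.01  0.04  0.03] yaw 0.0 dist mm 2 j6 1.63
```

>>> play_rows(
  motion=[
    [[0,0.03,0.04],0],
    [[0,0.03,0.04],0],
    [[0,0.03,0.04],0],
    [[0,0.03,0.04],0],
    [[0,0.03,0.04],0],
  ],
  jaw=8,
  squeeze=110,
)

```text
clock: 12.45
tool_pos: [0.5611, 0.2483, 0.0436]
ee_rot: [0.001, 0.57, 0.821, 0.001]
wrist_force: [0.5, -0.1, 3.3]
gripper_width: 0.156
gripper_force: 109.1
```

>>> play_rows(
  motion=[
    [[0,0,-0.4],0],
    [[0,0,-1.2],0],
    [[0,0,-2.2],0],
    [[0,0,-3.2],0],
    [[0,0,-4.0],0],
  ],
)

```text
clock: 12.95
tool_pos: [0.5603, 0.248, 0.2048]
ee_rot: [0.001, 0.57, 0.821, 0.001]
wrist_force: [1.4, -0.1, -1.6]
gripper_width: 0.156
gripper_force: 108.4
```

Run:
```python
from h import *
import pickle
go(.51,-.1636,.21,43.5);p,R=pose()
f=imaging.grab_frame("wrist"); pickle.dump(f,open("w6.pkl","wb")); P=cloud(f);hsv=cv2.cvtColor(f["pixels"],cv2.COLOR_RGB2HSV)
g=((hsv[...,0]>45)&(hsv[...,0]<80)&(hsv[...,1]>120))
T=((P-p)@R)*1000; W=T[g&(np.hypot(T[...,0],T[...,1])<60)&(abs(T[...,2]-25)<25)]
print(len(W),np.percentile(W[:,2],[5,25,50,75,95]).round(1))
k=abs(W[:,2]-22.5)<4
q=W[k]; A=np.c_[q[:,:2],np.ones(len(q))]; print("plane",np.linalg.lstsq(A,q[:,2],rcond=None)[0].round(3)); print("circ",cv2.minEnclosingCircle(q[:,:2].astype(np.float32)),len(q))
```

```text
p [0.5603 0.248  0.2048] psi 20.46 shift [-9.2  -4.77 -0.14] yaw -0.402 dist mm 415 j6 1.63
7727 [ 1.5  2.8 25.5 26.3 29.6]
plane [-1.2000e-02  1.0000e-03  2.5842e+01]
circ ((0.9148948788642883, -0.5556469559669495), 34.155120849609375) 3308
```

>>> play_rows(
  motion=[
    [[-0.7,-0.3,0],-0.14],
    [[-1.6,-0.7,0],-0.28],
    [[-2.5,-1.1,0],-0.42],
    [[-3.4,-1.5,0],-0.56],
    [[-4.3,-2.0,0],-0.7],
  ],
)

```text
clock: 13.5
tool_pos: [0.545, 0.0574, 0.2019]
ee_rot: [0.0, 0.251, 0.968, 0.0]
wrist_force: [0.8, -0.3, -0.9]
gripper_width: 0.156
gripper_force: 108.5
```

>>> play_rows(
  motion=[
    [[0,0,-0.1],-0.14],
    [[0,0,-0.1],-0.28],
    [[0,0,-0.1],-0.42],
    [[0,0,-0.1],-0.56],
    [[0,0,-0.1],-0.7],
  ],
)

```text
clock: 14.0
tool_pos: [0.5449, 0.0585, 0.2059]
ee_rot: [0.0, -0.096, 0.995, 0.0]
wrist_force: [0.4, 0.2, -0.9]
gripper_width: 0.154
gripper_force: 108.5
```

>>> play_rows(
  motion=[
    [[0,0,-0.1],-0.14],
    [[0,0,-0.1],-0.28],
    [[0,0,-0.1],-0.42],
    [[0,0,-0.1],-0.48],
    [[0,0,-0.1],-0.48],
  ],
)

```text
clock: 14.5
tool_pos: [0.5449, 0.0587, 0.2099]
ee_rot: [-0.0, -0.327, 0.945, 0.0]
wrist_force: [-1.2, -0.6, -0.1]
gripper_width: 0.156
gripper_force: 108.5
```

```bash
python3 -c "
from h import *
go(.51,-.1636,.21);go(.47,-.07,.21)
p,R=pose();print(R.round(2)[:2])"
```

```text
p [0.5449 0.0587 0.2099] psi 128.16 shift [ 4.12 -3.83 -0.  ] yaw 0.0 dist mm 225 j6 -0.56
p [0.5449 0.0587 0.2099] psi 128.16 shift [ 3.46 -1.37 -0.  ] yaw 0.0 dist mm 149 j6 -0.56
[[-0.79 -0.62 -0.  ]
 [-0.62  0.79  0.  ]]
```

>>> play_rows(
  motion=[
    [[0.7,-0.3,0],0],
    [[1.6,-0.6,0],0],
    [[2.6,-1.0,0],0],
    [[3.6,-1.4,0],0],
    [[4.1,-1.6,0],0],
  ],
)

```text
clock: 15.0
tool_pos: [0.4537, -0.095, 0.21]
ee_rot: [-0.0, -0.325, 0.946, -0.0]
wrist_force: [0.5, -1.0, -0.8]
gripper_width: 0.154
gripper_force: 108.5
```

>>> play_rows(
  motion=[
    [[0,0,0],0],
    [[0,0,0],0],
    [[0,0,0],0],
  ],
)

```text
clock: 15.3
tool_pos: [0.4563, -0.0923, 0.21]
ee_rot: [0.0, -0.327, 0.945, 0.0]
wrist_force: [0.2, 0.1, -0.2]
gripper_width: 0.156
gripper_force: 108.5
```

Run:
```python
from h import *
import pickle
f=imaging.grab_frame("wrist");save("w7.png",f["pixels"]); pickle.dump(f,open("w7.pkl","wb")); P=cloud(f);hsv=cv2.cvtColor(f["pixels"],cv2.COLOR_RGB2HSV);p,R=pose()
T=((P-p)@R)*1000
k=(P[...,2]>.127)&(P[...,2]<.136)&(np.hypot(P[...,0]-.509,P[...,1]+.163)<.045); v,u=np.where(k); print(len(u),u.mean(),v.mean())
W=onplane(f,np.c_[u,v],.131);h=cv2.convexHull(W[:,:2].astype(np.float32)*1000); print("rim",cv2.fitEllipse(h),np.ptp(h[:,0],axis=0))
sel=k&(hsv[...,2]<60); v,u=np.where(sel); n=onplane(f,np.c_[u,v],.131).mean(0); print("nub",n,len(u),(n-p)@R*1000)
g=((hsv[...,0]>45)&(hsv[...,0]<80)&(hsv[...,1]>120))
q=T[g&(np.hypot(T[...,0],T[...,1])<60)&(abs(T[...,2]-25.5)<3)]; print("lid tool",cv2.minEnclosingCircle(q[:,:2].astype(np.float32)),len(q))
go(.51,-.1636,.19)
```

```text
3239 143.62025316455697 203.76288978079654
rim ((506.2289733886719, -163.17359924316406), (52.057518005371094, 53.331607818603516), 18.726709365844727) [52.33893  53.282303]
nub [ 0.50831364 -0.16305508  0.131     ] 75 [  3.08241484 -87.82945444  78.94273684]
lid tool ((1.5954171419143677, 0.36302056908607483), 34.7100944519043) 4344
p [ 0.4563 -0.0922  0.2099] psi 128.23 shift [ 0.05 -2.23  0.5 ] yaw 0.0 dist mm 92 j6 -0.87
```

View pics/w7.png

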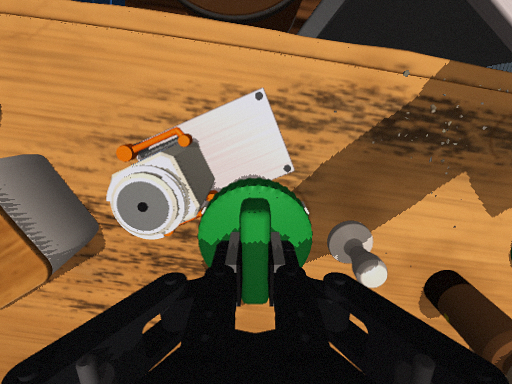

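The wrist view shows the lid level in the fingers at (255,235), and the jar's mouth at (143,207) with both clips closed.

>>> play_rows(
  motion=[
    [[0.01,-0.6,0],0],
    [[0.03,-1.4,0.2],0],
    [[0.03,-2.0,0.5],0],
    [[0.03,-2.2,0.65],0],
    [[0.03,-2.2,0.65],0],
  ],
)

```text
clock: 15.85
tool_pos: [0.5091, -0.1625, 0.1823]
ee_rot: [-0.001, -0.327, 0.945, 0.001]
wrist_force: [-0.1, 0.5, -1.0]
gripper_width: 0.158
gripper_force: 108.5
```

>>> play_rows(
  motion=[
    [[0,0,0],0],
    [[0,0,0.1],0],
    [[0,0,0.2],0],
    [[0,0,0.3],0],
    [[0,0,0.3],0],
  ],
)

```text
clock: 16.35
tool_pos: [0.5085, -0.1625, 0.1714]
ee_rot: [-0.0, -0.327, 0.945, 0.0]
wrist_force: [-0.1, 0.2, -1.5]
gripper_width: 0.153
gripper_force: 108.5
```

```bash
python3 -c "
from h import *
print(state()['wrist_force'],state()['moment'])
go(.5085,-.1635,.17)"
```

```text
[-0.08982454  0.22269731 -1.52772629] [-0.00310846  0.03715938 -0.01046255]
p [ 0.5085 -0.1625  0.1714] psi 128.19 shift [ 0.02 -0.02  0.03] yaw 0.0 dist mm 2 j6 -0.98
```

>>> play_rows(
  motion=[
    [[0.01,-0.01,0.05],0],
    [[0.01,-0.01,0.1],0],
    [[0.01,-0.01,0.15],0],
    [[0.01,-0.01,0.2],0],
    [[0.01,-0.01,0.2],0],
  ],
)

```text
clock: 16.85
tool_pos: [0.5097, -0.1637, 0.1682]
ee_rot: [0.002, -0.327, 0.945, -0.001]
wrist_force: [-7.0, 1.8, 21.1]
gripper_width: 0.156
gripper_force: 111.5
```

>>> play_rows(
  motion=[
    [[0,0,-0.06],0],
    [[0,0,-0.05],0.14],
    [[0,0,-0.04],0.28],
    [[0,0,-0.03],0.42],
    [[0,0,-0.02],0.56],
  ],
)

```text
clock: 17.35
tool_pos: [0.5094, -0.164, 0.1667]
ee_rot: [0.001, -0.05, 0.999, -0.001]
wrist_force: [-3.2, 0.2, 10.2]
gripper_width: 0.157
gripper_force: 110.0
```

>>> play_rows(
  motion=[
    [[0,0,0.01],0.14],
    [[0,0,0.02],0.28],
    [[0,0,0.03],0.42],
    [[0,0,0.04],0.56],
    [[0,0,0.05],0.7],
  ],
)

```text
clock: 17.85
tool_pos: [0.5099, -0.1637, 0.1646]
ee_rot: [0.002, 0.295, 0.955, 0.0]
wrist_force: [-2.4, 1.2, 9.1]
gripper_width: 0.156
gripper_force: 109.7
```

>>> play_rows(
  motion=[
    [[0,0,0.01],0.14],
    [[0,0,0.02],0.28],
    [[0,0,0.03],0.28],
    [[0,0,0.03],0.28],
  ],
)

```text
clock: 18.25
tool_pos: [0.5099, -0.1638, 0.1637]
ee_rot: [0.002, 0.423, 0.906, 0.0]
wrist_force: [-2.3, 1.4, 9.5]
gripper_width: 0.157
gripper_force: 110.1
```

```bash
python3 -c "
from h import *
print(state()['wrist_force'],state()['moment'])
go(.5085,-.1635,.17)"
```

```text
[-2.30322629  1.44984262  9.53269724] [ 0.25521157  0.66903474 -0.15485515]
p [ 0.5099 -0.1638  0.1637] psi 39.9 shift [ 0.03 -0.02 -0.16] yaw 0.0 dist mm 6 j6 0.56
```

>>> play_rows(
  motion=[
    [[0,0,0.01],0.14],
    [[0,0,0.02],0.28],
    [[0,0,0.03],0.42],
    [[0,0,0.04],0.56],
    [[0,0,0.05],0.7],
  ],
)

```text
clock: 18.75
tool_pos: [0.5097, -0.1639, 0.1616]
ee_rot: [0.001, 0.71, 0.704, 0.0]
wrist_force: [-2.8, 1.4, 10.6]
gripper_width: 0.159
gripper_force: 109.9
```

```bash
python3 -c "
from h import *
print(state()['wrist_force'],state()['moment'])
go(.5085,-.1635,.17)"
```

```text
[-2.84860099  1.39600753 10.57094927] [0.09304669 0.80714608 0.16546266]
p [ 0.5097 -0.1639  0.1616] psi -0.49 shift [ 0.01 -0.03 -0.21] yaw 0.0 dist mm 9 j6 1.27
```

>>> play_rows(
  motion=[
    [[0,0,0.01],0.14],
    [[0,0,0.02],0.28],
    [[0,0,0.03],0.42],
    [[0,0,0.04],0.56],
    [[0,0,0.04],0.66],
  ],
)

```text
clock: 19.25
tool_pos: [0.51, -0.1636, 0.1605]
ee_rot: [0.001, 0.9, 0.436, 0.002]
wrist_force: [-2.5, 1.3, 11.9]
gripper_width: 0.158
gripper_force: 110.2
```

```bash
python3 -c "
from h import *
print(state()['wrist_force'],state()['moment'])
go(.5085,-.1635,.17)"
```

```text
[-2.51017096  1.34111603 11.87247999] [0.35168562 0.67887908 0.13063069]
p [ 0.51   -0.1636  0.1605] psi -38.24 shift [-0.02 -0.03 -0.24] yaw 0.0 dist mm 10 j6 1.93
```

>>> play_rows(
  motion=[
    [[0,0,0],0.08],
    [[0,0,0],0.16],
    [[0,0,0],0.24],
    [[0,0,0],0.3],
    [[0,0,0],0.3],
  ],
)

```text
clock: 19.75
tool_pos: [0.509, -0.1635, 0.1605]
ee_rot: [0.001, 0.954, 0.3, 0.001]
wrist_force: [-5.3, 1.0, 13.2]
gripper_width: 0.154
gripper_force: 110.9
```

```bash
python3 -c "
from h import *
print(state()['wrist_force'],state()['moment'])
go(.5085,-.1635,.17)"
```

```text
[-5.33597204  0.99406796 13.16387387] [0.27787571 1.33399557 0.86613699]
p [ 0.509  -0.1635  0.1605] psi -55.07 shift [-0.01 -0.01 -0.24] yaw 0.0 dist mm 10 j6 2.22
```

>>> play_rows(
  motion=[
    [[0,0,0],0.05],
    [[0,0,0],0.1],
    [[0,0,0],0.13],
    [[0,0,0],0.13],
  ],
)

```text
clock: 20.15
tool_pos: [0.509, -0.1635, 0.1605]
ee_rot: [0.001, 0.971, 0.239, 0.001]
wrist_force: [-5.6, 0.5, 14.0]
gripper_width: 0.157
gripper_force: 113.3
```

```bash
python3 -c "
from h import *
print(state()['wrist_force'],state()['moment'])
go(.5085,-.1635,.17)"
```

```text
[-5.56578308  0.52975575 13.98992669] [0.19497898 1.3845489  1.91564066]
p [ 0.509  -0.1635  0.1605] psi -62.32 shift [-0.01 -0.   -0.24] yaw 0.0 dist mm 10 j6 2.35
```

>>> play_rows(
  motion=[
    [[0,0,-0.03],-0.02],
    [[0,0,-0.06],-0.04],
    [[0,0,-0.06],-0.04],
  ],
)

```text
clock: 20.45
tool_pos: [0.5089, -0.1635, 0.1605]
ee_rot: [-0.0, 0.967, 0.256, -0.0]
wrist_force: [-2.4, 1.1, 3.6]
gripper_width: 0.158
gripper_force: 109.3
```

>>> play_rows(
  motion=[
    [[0,0,0],0],
    [[0,0,0],0],
    [[0,0,-0.1],0],
    [[0,0,-0.4],0],
  ],
  jaw=45,
)

```text
clock: 20.85
tool_pos: [0.5084, -0.1633, 0.1756]
ee_rot: [-0.001, 0.967, 0.256, -0.001]
wrist_force: [0.0, -0.7, -0.2]
gripper_width: 0.521
gripper_force: 0.0
```

>>> play_rows(
  motion=[
    [[0,0,-0.8],0],
    [[0,0,-1.6],0],
    [[0,-0.8,-2],0],
    [[0,-2,-2],0],
    [[0,-2,-2],0],
  ],
)

```text
clock: 21.35
tool_pos: [0.467, -0.0908, 0.2579]
ee_rot: [-0.001, 0.966, 0.258, 0.0]
wrist_force: [1.0, 0.3, 0.4]
gripper_width: 0.531
gripper_force: 0.0
```

Run:
```python
from h import *
go(.5085,-.1635,.17)
f=imaging.grab_frame("wrist"); save("w8.png",f["pixels"]); P=cloud(f);hsv=cv2.cvtColor(f["pixels"],cv2.COLOR_RGB2HSV)
g=((hsv[...,0]>45)&(hsv[...,0]<80)&(hsv[...,1]>120))&(np.hypot(P[...,0]-.509,P[...,1]+.163)<.06)
W=P[g]; k=abs(W[:,2]-.135)<.006; q=W[k]; print("plate",cv2.minEnclosingCircle(q[:,:2].astype(np.float32)*1000),np.median(q[:,2]),k.sum())
print("tilt",np.linalg.lstsq(np.c_[q[:,:2]-q[:,:2].mean(0),np.ones(len(q))],q[:,2],rcond=None)[0].round(4))
k=W[:,2]>.155; print("bar",cv2.minAreaRect(W[k][:,:2].astype(np.float32)*1000),np.median(W[k][:,2]))
c=q[:,:2].mean(0)
wm=(hsv[...,1]<70)&(hsv[...,2]>120)&(abs(np.hypot(P[...,0]-.5085,P[...,1]+.163)-.035)<.006)&(P[...,2]<.138)&(P[...,2]>.113)
n,L,st,cc=cv2.connectedComponentsWithStats(wm.astype(np.uint8))
for i in range(1,n):
    if st[i,4]>5: qq=P[L==i].mean(0); print("white",cc[i].round(),st[i,4],qq.round(4),np.degrees(np.arctan2(qq[1]+.1635,qq[0]-.5085)).round(1))
```

```text
p [ 0.467  -0.0908  0.2579] psi -60.13 shift [-0.01  2.1   2.2 ] yaw 0.0 dist mm 121 j6 2.43
plate ((508.4327697753906, -162.98379516601562), 35.02304458618164) 0.13448760253966088 2691
tilt [-0.0043 -0.0088  0.1345]
bar ((495.4077453613281, -140.8184814453125), (55.12917709350586, 67.3682632446289), 31.11991310119629) 0.15831223626424168
white [312. 174.] 7 [ 0.5079 -0.1279  0.1302] 90.9
```

View pics/w8.png

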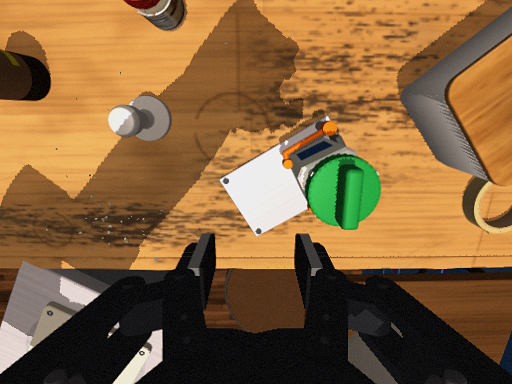

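The wrist view shows the lid level on the jar at (343,190), its top at 134.5 mm so it is about 111.5 mm above the jar's underside. A rib is about 10° from the tight point, and the clips are closed.

```bash
python3 -c "
from rig import manip
print(manip.job_done())"
```

```text
the job is handed in; nothing more can be done
None
```

The job is handed in, though the call returned no verdict: the jar is snapped home between both clips and the lid is screwed down level and tight, at about 21 s of the 72 s allowed, with no bystander touched.

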